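# Fetch the spare eyepiece from the blue tilt bin

### The job

In the rack of tilt-out bins, swing the blue bin forward as far as it goes. Then lift the black eyepiece out of its mouth and set it down gently inside the white tray, leaving the blue bin swung out.

Things in the scene. Friction and masses are not known exactly. Their poses are not given: they have to be found in the camera images.
- blue_bin (a joint): Swing of the blue tilt bin, rad: 0 = upright, shut (the start), 1.0 = fully forward at its stop. Hinge along the lower front edge, 30 mm above the bench; stiff: the bin stays where left, 2 to 4 N at the tab moves it. One of three like bins (blue, yellow, white, any order, 155 mm apart) in a grey rack facing the robot. Bin: 134 wide, front 120 high, floor 65 deep, back 20 high (mm).
- blue_tab (a point): Mid top edge of blue bin's upright pull tab, 50 wide, 8 thick, 30 high, on top of the front wall, flush with its outside; moves with the bin. Axes: y along the hinge, z up the front wall, x towards the bin's back (shut: level, away from robot). In them the hinge line is at x -4, z -150 mm, the tab's back face x +4. Shut, 48 mm behind the tab is free for fingers; then a rack rail, top 10 mm lower.
- eyepiece: Black eyepiece, silver band: cylinder 36 dia x 42 mm long, flat ends, 90 g. Origin mid, own y its axis. Lies in the blue bin, axis along the hinge, within 10 mm of mid width; as the bin swings it rolls into the corner of front wall and floor, 32 mm or more free at each end. Bin fully forward: its middle is 62 mm up; take it from above by its ends. Other bins hold brass and silver barrels.
- tray: White open tray with a black mat, fixed on the bench left of the rack as the robot sees it. Outside 110 mm (its x) by 140 mm (its y), 25 mm high, walls and floor 4 mm. Origin: centre of the underside; z up.
There are look-alikes about, which are no part of the job. Several things look just like the tray: the one meant starts farthest from the robot's base.

How it is judged:
By the outcome, as a careful person would: the job done as asked, in the order asked, and still so for the second after the job is handed in, with the robot touching nothing.
It also fails if it takes over 54 s, if anything falls off the work surface, if the arm or the gripper's body presses on something with over 40 N, if the wrist force passes 120 N, or if a joint passes its speed limit or range.

### The arm

A 7-joint arm with a two-finger parallel gripper is mounted at the origin on the work surface. World frame = base frame: x ahead of the robot, y to its left, z up, the work surface at z = 0. Lengths are in m, angles in rad, forces in N, time in s.
With the tool pointing down it reaches from about 0.425 to 0.925 m from the base axis. Payload 6.8 kg.
Tool frame: the origin (TCP) lies on the mounting face of the last link; the fingertips stand robot.tcp_to_tips ahead of it and the grasp point (between the pads) lies 155 mm ahead of it (robot.tcp_to_tips is the distance from the TCP to the fingertips, in m); z points along the fingers, y is the line along which they close (so a half turn about z gives the same grasp; the last joint's range is limited). The gripper opens to 85 mm and grips with 20 to 120 N. Pads are 22 mm wide; open, the fingers measure 114 mm over their backs; the gripper's body (76 mm by 85 mm) begins 54 mm behind the grasp point. The pads swing forward as they close: fully open they stand 13 mm farther back than shut.
Start: joints at [-1.446, 0.477, 0.022, 1.555, -0.011, 1.109, -0.083], TCP at [0.156, 0.657, 0.405] pointing down, gripper open.
Joint ranges: [-2.96, 2.96], [-0.34, 2.1], [-1.41, 1.46], [0.24, 2.44], [-1.37, 4.51], [0.17, 1.92], [-2.96, 2.96]. Speed limits (rad/s): [2.39, 2.39, 3.14, 3.14, 3.14, 3.14, 3.14].

### API

Orientations are given as a 3x3 rotation matrix whose columns are the frame's x, y, z axes.
In Python, from plant import telemetry, read_camera, camera_info, order, finder, robot gives the robot as it stands.
- The arm moves only by the tool send_rows, never from a script. Its arguments are lists of equal length, an entry for each row: "grip": the opening, from 0 (shut) to 1 (fully open); "delta_pos": the shift along the tool's x, y, z in mm, a list of three; "roll": the turn about the tool's z in rad. A call has exactly 5 rows; each row shifts and turns the commanded pose from where the row before left it, along the tool's axes as they then stand; what a row does not reach is not made up. A row lasts 1/10 s, in which the tool goes at most 50 mm and 8.59 degrees, less where a joint would pass 70% of its speed; a pose out of reach is approached as far as the arm can. A call is refused whole if a number of a shift passes 50 or a number of a turn 0.15, either way. A call with a gripper value outside its range is refused whole. The fingers move at their own pace and stop on an object; the grip force is fixed at half the most. Time passes only in rows, so rows that do not move let the fingers close, or fill a call up. It gives the time, the measured TCP pose, the force, the opening and the grip force at its end, in the units of the state.
- telemetry.state(): the state, without advancing time (a new reading comes with each control period).
- read_camera(name): name is "side" or "top" or "wrist"; returns the picture (420x560x3 uint8, red, green, blue); there is no depth.
- camera_info(name): a dict with "vertical_fov" (degrees; the focal length in pixels is half the picture's height over the tangent of half this angle, whatever the lens; pixels are square), "cx", "cy" (the principal point, pixels), "dist_coeffs" ([k1, k2, p1, p2, k3] as OpenCV has them; the pictures are not rectified), "xyz" and "orientation" of the camera in the world; the wrist camera has in their place "tool_from_camera" (4x4, takes a point from camera to tool coordinates, whose origin is the TCP and whose axes are the flange's). Camera axes: x right, y up, looking along -z (the intrinsics and any distortion apply to the point x, -y, -z); pixel columns grow to the right and rows downward; lengths in m; the calibration is good to about 2 mm. A picture is of the moment at which its call begins: read the wrist's pose just before it. camera_info takes no time and is no camera call.
- order.job_done(): hands the job in; it is judged then, once.
Trained networks look in the newest picture that a camera, given by its name, has taken for a name from the list of things; names that differ only in an ending like _2 or _b are one class to them, and where a whole thing is asked for, a point or a joint stands for the part that bears it (a point fixed in the world has none). Each returns a list of dicts, best first, with "confidence" (0 to 1); they miss things now and then, are a little off and sometimes report something else, mostly with a low value. They report only what shows in the picture. A call takes as long as a camera call. They do not tell look-alikes from the thing itself.
- finder.silhouettes(name, camera): "pixels" (420x560 bool, what is visible of it).
- finder.pinpoint(name, camera): "xyz" ([x, y, z] in m, in the coordinates of the camera as it stood for that picture, good to about 4 mm: a listed point, or the origin of a listed thing).
The state is a dict: "time": time; "qpos": joint angles; "qd": joint speeds; "joint_torque": joint torques, N m; "position": TCP position; "tool_rot": TCP orientation; "contact_force": force on the tool from outside, world axes, zero at the start; "torque": the same for the moment, N m; "grip_width": finger opening in m; "grip_force": force on a finger pad.
Only numpy, scipy, OpenCV 4.12 (cv2) and the standard library are available. Lean on these libraries where they do the work, as an engineer would, in place of code of your own. Each camera call takes 0.05 s, during which the arm holds its last target. There are 200 camera calls.

## Working session

There is one attempt and no reset: what is moved stays moved. The work goes in short steps, Python scripts to look and compute and a tool call to move; the robot and the scene stay as the last step left them, time stands still between calls to the robot, and variables do not carry over. Pictures are saved under pics/ and viewed, at most 10 in all, crops included, and the job is handed in when it is done.

Besides the shell and the picture viewer there is one more tool, called as name([rows], argument=value, ...), one row to a line, values as JSON. send_rows: Moves the arm, as the interface text tells. Its arguments: {"type":"object","properties":{"grip":{"type":"array","items":{"type":"number"}},"delta_pos":{"type":"array","items":{"type":"array","items":{"type":"number"}}},"roll":{"type":"array","items":{"type":"number"}}},"required":["grip","delta_pos","roll"]}

```bash
ls; mkdir -p pics; cat > h.py <<'E'
import numpy as np, cv2
from plant import telemetry, read_camera, camera_info, order, finder, robot
def cam_pose(n):
    i=camera_info(n)
    if 'xyz' in i: return np.array(i['orientation']).reshape(3,3), np.array(i['xyz'])
    s=telemetry.state(); T=np.array(i['tool_from_camera']); R=np.array(s['tool_rot']).reshape(3,3)
    return R@T[:3,:3], R@T[:3,3]+np.array(s['position'])
def shot(n,f=None):
    P=cam_pose(n); im=np.array(read_camera(n))
    if f: cv2.imwrite('pics/'+f+'.png',im[:,:,::-1])
    return im,P
def K(n):
    i=camera_info(n); f=210/np.tan(np.radians(i['vertical_fov'])/2)
    return np.array([[f,0,i['cx']],[0,f,i['cy']],[0,0,1.]]), np.array(i['dist_coeffs'],float)
def ray_z(n,P,uv,z):
    k,d=K(n); p=cv2.undistortPoints(np.array([[uv]],float),k,d)[0,0]
    v=P[0]@np.array([p[0],-p[1],-1.]); return P[1]+v*(z-P[1][2])/v[2]
def project(n,P,X):
    k,d=K(n); c=(np.array(X,float).reshape(-1,3)-P[1])@P[0]; c=c*[1,-1,-1]
    return cv2.projectPoints(c,np.zeros(3),np.zeros(3),k,d)[0][:,0]
def pin(name,n,P):
    return [(round(float(q['confidence']),2),np.round(P[0]@np.array(q['xyz'])+P[1],4).tolist()) for q in finder.pinpoint(name,n)]
E
python3 - <<'E'
from h import *
print(robot.tcp_to_tips, telemetry.state())
for n in ('top','side'):
    im,P=shot(n,n+'0'); print(n,P, K(n)[0][0,0])
    for t in ('blue_tab','eyepiece','tray','blue_bin'):
        try: print(t,pin(t,n,P))
        except Exception as e: print(t,e)
a=cv2.imread('pics/top0.png');b=cv2.imread('pics/side0.png')
E
```

```text
pics
0.1734 {'time': 0.0, 'qpos': array([-1.44606517,  0.47777797,  0.02232077,  1.55647928, -0.01151211,
        1.10931728, -0.08309099]), 'qd': array([ 6.24358199e-05, -7.40224691e-05, -1.45428452e-03, -8.63527078e-04,
       -2.37686153e-04,  1.94434039e-03,  1.25552731e-03]), 'joint_torque': array([ 1.16585703e-03, -5.96456087e+01,  1.60751615e+00, -2.81200129e+01,
        1.24338051e-02,  9.18196019e-03,  1.05726917e-05]), 'position': array([0.15565895, 0.65650656, 0.40372815]), 'tool_rot': array([[-9.73026709e-01,  2.30692276e-01, -3.11827910e-04],
       [ 2.30692456e-01,  9.73025000e-01, -1.82778901e-03],
       [-1.18240456e-04, -1.85042388e-03, -9.99998281e-01]]), 'contact_force': array([-0.72768237, -0.35793108, -0.62527267]), 'torque': array([ 0.02415232, -0.05797961,  0.02103628]), 'grip_force': 0.0, 'grip_width': 0.0856026062212947}
top (array([[ 0.00706579,  0.99122585, -0.13199009],
       [-0.9999576 ,  0.00778337,  0.0049215 ],
       [ 0.00590565,  0.13194972,  0.99123882]]), array([0.30120337, 0.072083  , 1.1373386 ])) 410.6044251331951
blue_tab [(0.88, [0.6271, 0.0466, 0.1781])]
eyepiece []
tray [(0.82, [0.2233, 0.3706, -0.0032]), (0.77, [0.3468, -0.1506, 0.0002]), (0.66, [0.3556, 0.1541, 0.0021]), (0.56, [0.4342, 0.3541, -0.0011])]
blue_bin it knows: blue_tab, eyepiece, tray
side (array([[ 9.60816714e-01,  1.81418054e-01, -2.09567966e-01],
       [-2.77183364e-01,  6.31012157e-01, -7.24564035e-01],
       [ 7.90936908e-04,  7.54261989e-01,  6.56573093e-01]]), array([ 0.2307826 , -0.71432999,  0.83582503])) 463.8520205141588
blue_tab [(0.72, [0.6302, 0.049, 0.1814])]
eyepiece []
tray [(0.81, [0.3425, -0.1559, 0.0021]), (0.79, [0.2254, 0.3649, 0.0006]), (0.72, [0.4337, 0.3504, 0.0024]), (0.71, [0.3543, 0.1554, -0.0016])]
blue_bin it knows: blue_tab, eyepiece, tray
```

View pics/top0.png

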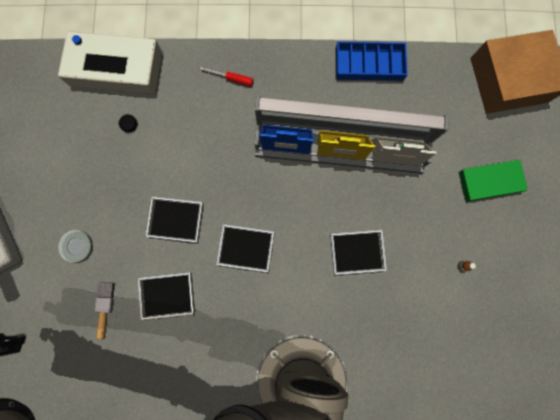

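View pics/side0.png

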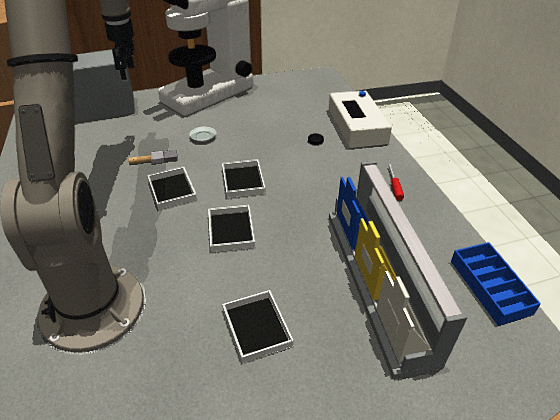

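The top view shows four trays at (174,219), (166,296), (245,248) and (358,252). By range from the base they are about 0.56, 0.43, 0.39 and 0.38 m, so the target is (174,219). The blue bin is at (286,140), with yellow at (345,146) and white at (403,153). A blue divider box at (371,61) is a look-alike, and a black disc lies at (128,123). Next I measure the rack and tray yaw, with one crop.

```bash
python3 - <<'E'
from h import *
im,P=shot('top'); ts=[]
for q in finder.silhouettes('tray','top'):
    m=q['pixels'].astype(np.uint8); c=cv2.findContours(m,0,1)[0]; c=max(c,key=cv2.contourArea)
    pts=np.array([ray_z('top',P,p,0.025)[:2] for p in c[:,0]],np.float32)
    print('tray',q['confidence'],cv2.minAreaRect(pts*1000))
hsv=cv2.cvtColor(im,cv2.COLOR_RGB2HSV)
s=finder.silhouettes('blue_tab','top')[0]['pixels']
ys,xs=np.nonzero(s);print('tab sil',xs.min(),xs.max(),ys.min(),ys.max())
a=ray_z('top',P,(257,157),.0);b=ray_z('top',P,(421,171),.0);print('yaw',np.degrees(np.arctan2(*(a-b)[:2])),a,b)
cv2.imwrite('pics/c1.png',np.hstack([cv2.resize(im[90:180,245:450,::-1],None,fx=3.8,fy=3.8,interpolation=cv2.INTER_CUBIC)]))
E
```

```text
tray 0.88 ((354.3875427246094, 154.41006469726562), (139.82528686523438, 109.44274139404297), 82.66089630126953)
tray 0.77 ((226.15707397460938, 362.77081298828125), (110.62477111816406, 145.32470703125), 6.639577865600586)
tray 0.72 ((345.82537841796875, -149.05569458007812), (109.46595001220703, 145.427001953125), 5.709115505218506)
tray 0.61 ((430.64569091796875, 349.5357666015625), (146.16824340820312, 110.56261444091797), 84.20250701904297)
tab sil 260 313 125 153
yaw 4.429778201031805 [0.61399253 0.1278799  0.        ] [ 0.57771814 -0.34036625  0.        ]
```

View pics/c1.png

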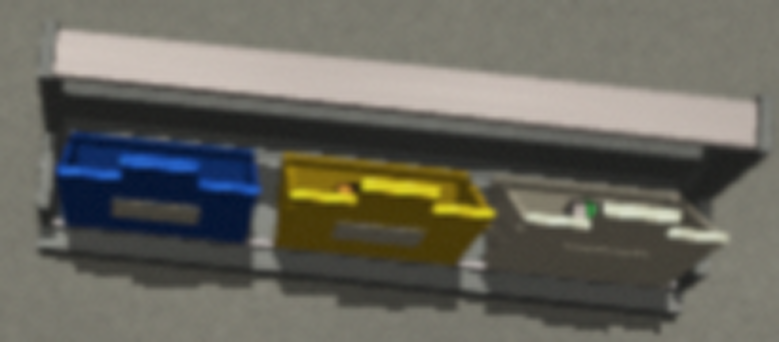

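```bash
python3 - <<'E'
from h import *
P=cam_pose('top');Q=cam_pose('side')
p=lambda u,v:ray_z('top',P,(245+u/3.8,90+v/3.8),.18)
t=[p(157,157),p(402,181),p(643,207)];print(np.round(t,4))
d=t[0]-t[2];print('yaw',np.degrees(np.arctan2(d[0],d[1])),np.linalg.norm(d)/2)
for (u,v),s in (((50,30),(378,163)),((765,98),(463,307)),((50,78),(362,166)),((765,152),(440,316))):
    for z in (.1,.15,.2,.25,.3):
        X=p(u,v);X=P[1]+(X-P[1])*(z-P[1][2])/(X[2]-P[1][2]); print(z,np.round(X,3),project('side',Q,X)[0].round(),s)
E
```

```text
[[ 0.6291  0.049   0.18  ]
 [ 0.6149 -0.1071  0.18  ]
 [ 0.5996 -0.2613  0.18  ]]
yaw 5.420401790472183 0.15584574028920206
0.1 [0.748 0.122 0.1  ] [380. 182.] (378, 163)
0.15 [0.727 0.12  0.15 ] [375. 169.] (378, 163)
0.2 [0.705 0.117 0.2  ] [370. 154.] (378, 163)
0.25 [0.684 0.115 0.25 ] [365. 138.] (378, 163)
0.3 [0.662 0.113 0.3  ] [359. 121.] (378, 163)
0.1 [ 0.705 -0.379  0.1  ] [475. 348.] (463, 307)
0.15 [ 0.685 -0.357  0.15 ] [467. 326.] (463, 307)
0.2 [ 0.666 -0.336  0.2  ] [459. 302.] (463, 307)
0.25 [ 0.647 -0.314  0.25 ] [450. 276.] (463, 307)
0.3 [ 0.627 -0.292  0.3  ] [440. 249.] (463, 307)
0.1 [0.713 0.122 0.1  ] [367. 185.] (362, 166)
0.15 [0.693 0.119 0.15 ] [363. 171.] (362, 166)
0.2 [0.673 0.117 0.2  ] [358. 156.] (362, 166)
0.25 [0.653 0.115 0.25 ] [353. 140.] (362, 166)
0.3 [0.634 0.112 0.3  ] [348. 123.] (362, 166)
0.1 [ 0.665 -0.377  0.1  ] [456. 353.] (440, 316)
0.15 [ 0.648 -0.355  0.15 ] [448. 330.] (440, 316)
0.2 [ 0.63  -0.334  0.2  ] [440. 306.] (440, 316)
0.25 [ 0.613 -0.312  0.25 ] [432. 280.] (440, 316)
0.3 [ 0.595 -0.29   0.3  ] [422. 252.] (440, 316)
```

send_rows([
  [0, -20, -26],
  [-20, -40, 0],
  [-34, -34, 0],
  [-34, -34, 0],
  [-34, -34, 0],
], grip=[0, 0, 0, 0, 0], roll=[-0.138, 0, 0, 0, 0])

```text
time: 1.05
position: [0.26, 0.4828, 0.431]
tool_rot: [[-0.996, 0.094, 0.0], [0.094, 0.996, 0.001], [-0.0, 0.001, -1.0]]
contact_force: [0.8, -0.0, 0.3]
grip_width: 0.0122
grip_force: 0.0
```

send_rows([
  [-34, -34, 0],
  [-34, -34, 0],
  [-34, -34, 0],
  [-34, -34, 0],
  [-34, -34, 0],
], grip=[0, 0, 0, 0, 0], roll=[0, 0, 0, 0, 0])

```text
time: 1.55
position: [0.4132, 0.2973, 0.4311]
tool_rot: [[-0.996, 0.095, 0.001], [0.095, 0.996, 0.001], [-0.001, 0.001, -1.0]]
contact_force: [0.5, 1.3, -0.7]
grip_width: 0.0002
grip_force: 0.0
```

send_rows([
  [-34, -34, 0],
  [-34, -34, 0],
  [-34, -34, 0],
  [-30, -20, 0],
  [0, 0, 0],
], grip=[0, 0, 0, 0, 0], roll=[0, 0, 0, 0, 0])

```text
time: 2.05
position: [0.5351, 0.1603, 0.4311]
tool_rot: [[-0.995, 0.103, 0.003], [0.103, 0.995, -0.002], [-0.003, -0.002, -1.0]]
contact_force: [1.1, 0.9, -0.5]
grip_width: -0.0
grip_force: 0.0
```

```bash
cat >> h.py <<'E'
def delta(X):
    s=telemetry.state(); R=np.array(s['tool_rot']); return np.round(R.T@(np.array(X)-s['position'])*1000,1), np.degrees(np.arctan2(R[0,1],R[1,1])).round(2)
E
python3 - <<'E'
from h import *
im,P=shot('wrist','w1'); print(pin('blue_tab','wrist',P), pin('eyepiece','wrist',P))
print(project('wrist',P,[[.629,.0485,.18]]))
print(delta([.655,.046,.431]))
E
```

```text
[] []
[[162.78521213 328.03586824]]
(array([-134. , -107.7,   -0.6]), np.float64(5.4))
```

View pics/w1.png

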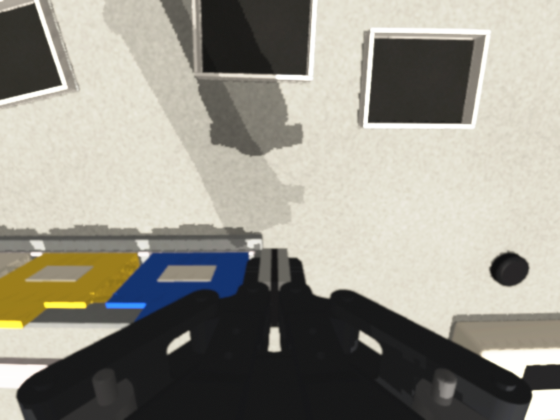

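The wrist view has the blue bin at (185,275), partly hidden by the fingers. The right shoulder of its front wall, at (125,305), fits the projected tab. I'll carry on to a point above the gap behind the tab.

send_rows([
  [-30, -24, 0],
  [-30, -24, 0],
  [-30, -24, 0],
  [-30, -24, 0],
  [-14, -12, 0],
], grip=[0, 0, 0, 0, 0], roll=[0, 0, 0, 0, 0])

```text
time: 2.7
position: [0.6563, 0.044, 0.4306]
tool_rot: [[-0.995, 0.095, 0.0], [0.095, 0.995, -0.001], [-0.0, -0.001, -1.0]]
contact_force: [0.6, 0.2, 1.4]
grip_width: 0.0004
grip_force: 0.0
```

```bash
python3 - <<'E'
from h import *
im,P=shot('wrist'); print(pin('blue_tab','wrist',P))
im2,Q=shot('side'); print(pin('blue_tab','side',Q))
im3,T=shot('top'); print(pin('blue_tab','top',T))
print(delta([.655,.046,.431]))
b=cv2.resize(im2[120:330,250:480],None,fx=1.74,fy=1.74)
a=im[::,:,:]; b=cv2.resize(im2[110:320,290:450],(320,420))
cv2.imwrite('pics/w2.png',np.hstack([a[:, :480],b])[:,:,::-1])
E
```

```text
[(0.86, [0.626, 0.0486, 0.179])]
[(0.83, [0.6275, 0.0481, 0.1784])]
[]
(array([-0.8, -1.4, -0.4]), np.float64(5.25))
```

View pics/w2.png

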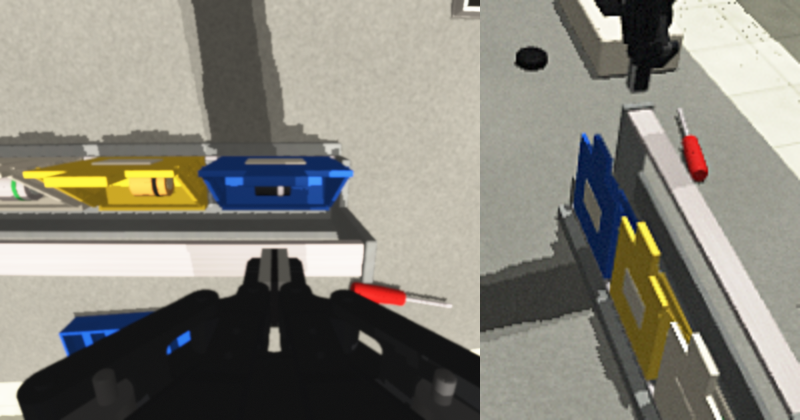

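The wrist view confirms the eyepiece: black with a silver band, lying in the blue bin at (272,190). The tab is at (270,173). I'll lower the closed fingers behind the tab.

send_rows([
  [0, 0, 30],
  [0, 0, 30],
  [0, 0, 20],
  [0, 0, 10],
  [0, 0, 6],
], grip=[0, 0, 0, 0, 0], roll=[0, 0, 0, 0, 0])

```text
time: 3.5
position: [0.6547, 0.0462, 0.3342]
tool_rot: [[-0.996, 0.093, -0.001], [0.093, 0.996, 0.001], [0.001, 0.0, -1.0]]
contact_force: [0.7, 0.3, 0.8]
grip_width: 0.0001
grip_force: 0.0
```

```bash
python3 - <<'E'
from h import *
t=np.array([.627,.0484,.18]);h=np.array([.0945,.9955,0]);n=np.array([.9955,-.0945,0])
# path of the front lower edge of finger (11 mm in front of axis): depth d below tab top
prev=None
c0=None
for th in np.arange(0,1.13,.1):
    x,z=8,134
    e=np.array([x*np.cos(th)-z*np.sin(th)+4-8+4, 30+x*np.sin(th)+z*np.cos(th)]) # mm rel. tab mid along n: hinge at -4
    e[0]=-4+x*np.cos(th)-z*np.sin(th)
    tcp=t+n*(e[0]+11)/1000; tcp[2]=e[1]/1000+.1734
    print(round(th,1),tcp.round(4), None if prev is None else (np.round((prev-tcp)@n*1000,1),np.round((prev-tcp)[2]*1000,1)))
    prev=tcp
E
```

```text
0.0 [0.6419 0.047  0.3374] None
0.1 [0.6286 0.0483 0.3375] (np.float64(13.4), np.float64(-0.1))
0.2 [0.6153 0.0495 0.3363] (np.float64(13.4), np.float64(1.2))
0.3 [0.6022 0.0508 0.3338] (np.float64(13.2), np.float64(2.5))
0.4 [0.5894 0.052  0.3299] (np.float64(12.9), np.float64(3.8))
0.5 [0.577  0.0531 0.3248] (np.float64(12.4), np.float64(5.1))
0.6 [0.5652 0.0543 0.3185] (np.float64(11.8), np.float64(6.3))
0.7 [0.5541 0.0553 0.311 ] (np.float64(11.1), np.float64(7.5))
0.8 [0.5438 0.0563 0.3025] (np.float64(10.3), np.float64(8.5))
0.9 [0.5344 0.0572 0.293 ] (np.float64(9.4), np.float64(9.5))
1.0 [0.526  0.058  0.2825] (np.float64(8.4), np.float64(10.4))
1.1 [0.5187 0.0587 0.2713] (np.float64(7.4), np.float64(11.2))
```

send_rows([
  [12, 0, 0],
  [13, 0, 0],
  [13, 0, 0],
  [14, 0, 1],
  [13, 0, 3],
], grip=[0, 0, 0, 0, 0], roll=[0, 0, 0, 0, 0])

```text
time: 4.0
position: [0.591, 0.0515, 0.3325]
tool_rot: [[-0.996, 0.094, 0.005], [0.094, 0.996, 0.001], [-0.005, 0.001, -1.0]]
contact_force: [2.7, -1.3, -0.9]
grip_width: -0.0001
grip_force: 1.0
```

send_rows([
  [12, 0, 5],
  [12, 0, 6],
  [11, 0, 7],
  [10, 0, 9],
  [9, 0, 9],
], grip=[0, 0, 0, 0, 0], roll=[0, 0, 0, 0, 0])

```text
time: 4.5
position: [0.5367, 0.0567, 0.2952]
tool_rot: [[-0.996, 0.094, 0.002], [0.094, 0.996, 0.001], [-0.002, 0.001, -1.0]]
contact_force: [-0.0, 1.2, 1.6]
grip_width: -0.0003
grip_force: 0.9
```

send_rows([
  [8, 0, 10],
  [4, 0, 6],
  [3, 0, 4],
  [0, 0, 0],
  [0, 0, 0],
], grip=[0, 0, 0, 0, 0], roll=[0, 0, 0, 0, 0])

```text
time: 5.0
position: [0.5258, 0.0575, 0.2782]
tool_rot: [[-0.995, 0.096, 0.012], [0.096, 0.995, 0.002], [-0.012, 0.003, -1.0]]
contact_force: [4.3, -0.6, 21.8]
grip_width: 0.0001
grip_force: 10.6
```

```bash
python3 - <<'E'
from h import *
im2,Q=shot('side'); print(pin('blue_tab','side',Q),pin('eyepiece','side',Q))
im3,T=shot('top'); print(pin('blue_tab','top',T),pin('eyepiece','top',T))
print(telemetry.state()['contact_force'])
a=cv2.resize(im2[100:310,270:480],(420,420)); b=cv2.resize(im3[80:200,240:350],(385,420))
cv2.imwrite('pics/s2.png',np.hstack([a,b[:,:380]])[:,:,::-1])
E
```

```text
[(0.66, [0.4995, 0.0614, 0.1134])] [(0.67, [0.6225, 0.0396, 0.0634])]
[] []
[ 3.5865363  -1.68689851 22.20732171]
```

View pics/s2.png

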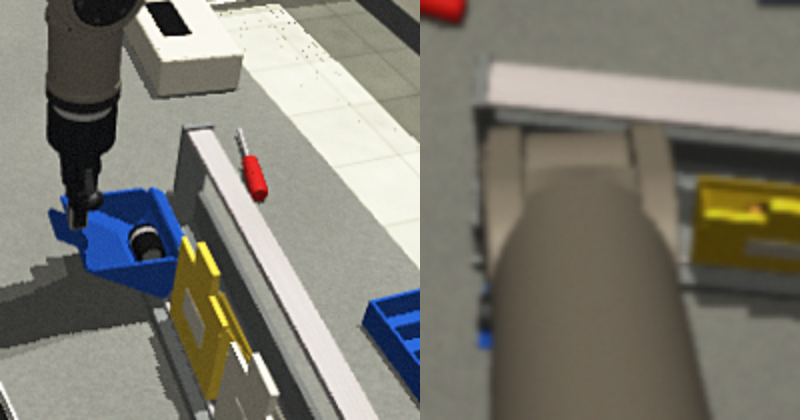

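The side view shows the bin fully forward. The tab measures (0.4995, 0.061, 0.113) against a predicted (0.4996, z 0.114), and the push now meets 22 N at the stop. The eyepiece is in the corner at (146,240). I'll lift off and look from above.

send_rows([
  [0, 0, -20],
  [0, 0, -40],
  [-20, -2, -40],
  [-35, -3, -20],
  [-37, -2, 0],
], grip=[0, 0, 0, 0.3, 0.76], roll=[0, 0, 0, 0, 0])

```text
time: 5.8
position: [0.6144, 0.0417, 0.3981]
tool_rot: [[-0.996, 0.094, 0.006], [0.094, 0.996, 0.002], [-0.005, 0.002, -1.0]]
contact_force: [1.1, -0.3, -0.4]
grip_width: 0.0282
grip_force: 0.0
```

send_rows([
  [0, 0, 0],
  [0, 0, 0],
  [0, 0, 0],
  [0, 0, 0],
  [0, 0, 0],
], grip=[0.76, 0.76, 0.76, 0.76, 0.76], roll=[0, 0, 0, 0, 0])

```text
time: 6.3
position: [0.6121, 0.0422, 0.3945]
tool_rot: [[-0.996, 0.094, -0.001], [0.094, 0.996, 0.0], [0.001, 0.0, -1.0]]
contact_force: [-0.4, -0.3, -1.0]
grip_width: 0.0651
grip_force: 0.0
```

```bash
python3 - <<'E'
from h import *
for k in range(2):
    im,P=shot('wrist','w3'); print(pin('eyepiece','wrist',P),pin('blue_tab','wrist',P))
im2,Q=shot('side'); print(pin('eyepiece','side',Q),pin('blue_tab','side',Q))
S=finder.silhouettes('eyepiece','wrist')
s=telemetry.state(); print(s['position'],s['grip_width'],delta([.6163,.0414,.35]))
for q in S:
    ys,xs=np.nonzero(q['pixels']); print(q['confidence'],xs.min(),xs.max(),ys.min(),ys.max())
    c=(xs.mean(),ys.mean()); print(ray_z('wrist',P,c,.068), cv2.minAreaRect(np.c_[xs,ys].astype(np.float32)))
E
```

```text
[] [(0.96, [0.5028, 0.0583, 0.1129])]
[(0.63, [0.6221, 0.0449, 0.0613])] [(0.89, [0.5001, 0.0612, 0.113])]
[(0.53, [0.6206, 0.0427, 0.0643])] [(0.92, [0.5029, 0.0624, 0.1114])]
[0.6127985  0.04192178 0.39469355] 0.06508060118655466 (array([-3.5, -0.2, 44.7]), np.float64(5.44))
0.56 258 299 181 215
[0.61538023 0.04590096 0.068     ] ((278.5, 198.0), (34.0, 41.0), 90.0)
```

View pics/w3.png

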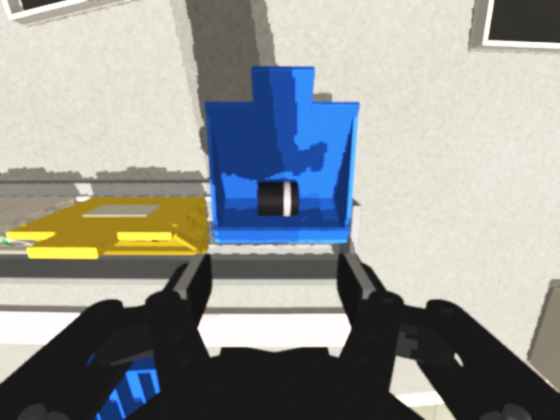

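The wrist view shows the bin swung forward, the eyepiece lying along the hinge at (278,198), and both fingers clear of its ends. I'll go down over it at about (0.618, 0.045).

send_rows([
  [-5, 3, 20],
  [0, 0, 40],
  [0, 0, 40],
  [0, 0, 30],
  [0, 0, 12],
], grip=[0.76, 0.76, 0.76, 0.76, 0.76], roll=[0, 0, 0, 0, 0])

```text
time: 7.3
position: [0.6169, 0.0446, 0.2496]
tool_rot: [[-0.996, 0.094, -0.005], [0.095, 0.996, -0.001], [0.005, -0.001, -1.0]]
contact_force: [0.1, 0.0, 0.0]
grip_width: 0.065
grip_force: 0.0
```

send_rows([
  [0, 0, 10],
  [0, 0, 10],
  [0, 0, 7],
  [0, 0, 0],
  [0, 0, 0],
], grip=[0.76, 0.76, 0.76, 0.76, 0.76], roll=[0, 0, 0, 0, 0])

```text
time: 7.8
position: [0.6184, 0.0445, 0.2263]
tool_rot: [[-0.995, 0.095, 0.001], [0.095, 0.995, 0.0], [-0.001, 0.0, -1.0]]
contact_force: [0.2, -0.2, -0.5]
grip_width: 0.0647
grip_force: 0.0
```

send_rows([
  [0, 0, 4],
  [0, 0, 0],
  [0, 0, 0],
  [0, 0, 0],
  [0, 0, 0],
], grip=[0.65, 0.55, 0.4, 0.3, 0.3], roll=[0, 0, 0, 0, 0])

```text
time: 8.3
position: [0.6181, 0.0445, 0.222]
tool_rot: [[-0.996, 0.095, 0.0], [0.095, 0.996, 0.0], [-0.0, 0.0, -1.0]]
contact_force: [-1.7, 0.9, 4.3]
grip_width: 0.0409
grip_force: 60.4
```

send_rows([
  [0, 0, 0],
  [0, 0, 0],
  [0, 0, -5],
  [0, 0, -10],
  [0, 0, -15],
], grip=[0.2, 0.2, 0.2, 0.2, 0.2], roll=[0, 0, 0, 0, 0])

```text
time: 8.8
position: [0.6177, 0.0444, 0.2518]
tool_rot: [[-0.995, 0.095, -0.002], [0.095, 0.995, -0.0], [0.001, -0.001, -1.0]]
contact_force: [-0.2, -0.4, -1.4]
grip_width: 0.0413
grip_force: 60.6
```

send_rows([
  [0, 0, -20],
  [0, 0, -30],
  [0, 0, -30],
  [0, 0, -30],
  [0, 0, -15],
], grip=[0.2, 0.2, 0.2, 0.2, 0.2], roll=[0, 0, 0, 0, 0])

```text
time: 9.3
position: [0.6187, 0.0441, 0.3806]
tool_rot: [[-0.995, 0.095, 0.005], [0.095, 0.995, 0.001], [-0.005, 0.001, -1.0]]
contact_force: [-0.2, -0.1, -0.3]
grip_width: 0.041
grip_force: 60.7
```

send_rows([
  [10, 15, 0],
  [20, 28, 0],
  [24, 33, 0],
  [24, 33, 0],
  [24, 33, 0],
], grip=[0.2, 0.2, 0.2, 0.2, 0.2], roll=[0, 0, 0, 0, 0])

```text
time: 9.8
position: [0.5289, 0.1965, 0.3768]
tool_rot: [[-0.995, 0.095, -0.0], [0.095, 0.995, 0.0], [0.0, 0.0, -1.0]]
contact_force: [0.3, 0.7, -0.8]
grip_width: 0.0413
grip_force: 60.7
```

send_rows([
  [24, 33, 0],
  [24, 33, 0],
  [24, 33, 0],
  [20, 25, 0],
  [10, 12, 0],
], grip=[0.2, 0.2, 0.2, 0.2, 0.2], roll=[0, 0, 0, 0, 0])

```text
time: 10.3
position: [0.4391, 0.3434, 0.3767]
tool_rot: [[-0.996, 0.09, -0.001], [0.09, 0.996, 0.001], [0.001, 0.001, -1.0]]
contact_force: [-0.4, -0.1, -0.6]
grip_width: 0.0409
grip_force: 60.7
```

```bash
python3 - <<'E'
from h import *
im,P=shot('wrist'); print(pin('tray','wrist',P),pin('eyepiece','wrist',P))
im,P=shot('side'); print(pin('tray','side',P),pin('eyepiece','side',P),pin('blue_tab','side',P))
s=telemetry.state(); print(s['time'],s['position'],s['grip_force'],delta([.432,.351,.25]))
E
```

```text
[(0.72, [0.4307, 0.3501, 0.0001]), (0.71, [0.3537, 0.151, 0.0])] [(0.93, [0.4404, 0.343, 0.2201])]
[(0.94, [0.3451, -0.1506, -0.0025]), (0.89, [0.3555, 0.1584, -0.0003]), (0.6, [0.2275, 0.3681, -0.0012])] [(0.38, [0.4462, 0.339, 0.2197])] [(0.81, [0.5029, 0.0595, 0.1127])]
10.65 [0.44257523 0.33864487 0.37674549] 60.7308304309845 (array([ 11.8,  11.3, 126.7]), np.float64(5.63))
```

send_rows([
  [12, 11, 25],
  [0, 0, 40],
  [0, 0, 40],
  [0, 0, 40],
  [0, 0, 30],
], grip=[0.2, 0.2, 0.2, 0.2, 0.2], roll=[0, 0, 0, 0, 0])

```text
time: 11.15
position: [0.4309, 0.351, 0.1996]
tool_rot: [[-0.995, 0.097, -0.001], [0.097, 0.995, -0.002], [0.001, -0.002, -1.0]]
contact_force: [0.5, -0.3, -0.1]
grip_width: 0.0411
grip_force: 60.7
```

send_rows([
  [0, 0, 8],
  [0, 0, 2],
  [0, 0, 1],
  [0, 0, 0],
  [0, 0, 0],
], grip=[0.2, 0.2, 0.2, 0.2, 0.2], roll=[0, 0, 0, 0, 0])

```text
time: 11.65
position: [0.4309, 0.353, 0.1921]
tool_rot: [[-0.995, 0.095, 0.002], [0.095, 0.995, 0.002], [-0.002, 0.002, -1.0]]
contact_force: [0.3, 0.0, -0.7]
grip_width: 0.0413
grip_force: 60.9
```

send_rows([
  [0, 0, 3],
  [0, 0, 2],
  [0, 0, 1],
  [0, 0, 1],
  [0, 0, 0],
], grip=[0.2, 0.2, 0.2, 0.2, 0.2], roll=[0, 0, 0, 0, 0])

```text
time: 12.15
position: [0.4304, 0.3526, 0.1835]
tool_rot: [[-0.996, 0.095, -0.0], [0.095, 0.996, -0.0], [0.0, -0.0, -1.0]]
contact_force: [-0.4, -0.2, -1.1]
grip_width: 0.0409
grip_force: 60.9
```

send_rows([
  [0, 0, 1],
  [0, 0, 1],
  [0, 0, 0],
  [0, 0, 0],
  [0, 0, 0],
], grip=[0.2, 0.2, 0.2, 0.2, 0.2], roll=[0, 0, 0, 0, 0])

```text
time: 12.65
position: [0.4305, 0.3527, 0.1819]
tool_rot: [[-0.996, 0.095, 0.0], [0.095, 0.996, 0.0], [-0.0, 0.0, -1.0]]
contact_force: [-0.4, -1.3, 4.1]
grip_width: 0.0411
grip_force: 61.4
```

There is contact at 4 N and z 0.182, the height expected for the mat, so I release.

send_rows([
  [0, 0, 0],
  [0, 0, 0],
  [0, 0, 0],
  [0, 0, 0],
  [0, 0, 0],
], grip=[0.52, 0.55, 0.6, 0.65, 0.7], roll=[0, 0, 0, 0, 0])

```text
time: 13.15
position: [0.4304, 0.3526, 0.1816]
tool_rot: [[-0.996, 0.095, -0.0], [0.095, 0.996, 0.0], [0.0, 0.0, -1.0]]
contact_force: [0.1, 0.6, -0.1]
grip_width: 0.0596
grip_force: 0.0
```

send_rows([
  [0, 0, 0],
  [0, 0, -10],
  [0, 0, -30],
  [0, 0, -40],
  [0, 0, -40],
], grip=[0.75, 0.75, 0.75, 0.75, 0.75], roll=[0, 0, 0, 0, 0])

```text
time: 13.65
position: [0.4302, 0.3524, 0.3034]
tool_rot: [[-0.995, 0.095, -0.0], [0.095, 0.995, -0.001], [0.0, -0.001, -1.0]]
contact_force: [0.2, 1.2, 0.3]
grip_width: 0.0642
grip_force: 0.0
```

send_rows([
  [0, 0, -30],
  [0, 0, -30],
  [0, 0, -10],
  [0, 0, 0],
  [0, 0, 0],
], grip=[0.75, 0.75, 0.75, 0.75, 0.75], roll=[0, 0, 0, 0, 0])

```text
time: 14.15
position: [0.43, 0.3524, 0.3708]
tool_rot: [[-0.996, 0.095, -0.001], [0.095, 0.996, -0.001], [0.001, -0.001, -1.0]]
contact_force: [-0.2, -0.4, 0.5]
grip_width: 0.0643
grip_force: 0.0
```

```bash
python3 - <<'E'
from h import *
im,P=shot('wrist'); print(pin('tray','wrist',P),pin('eyepiece','wrist',P))
im2,Q=shot('side'); print(pin('eyepiece','side',Q),pin('blue_tab','side',Q))
cv2.imwrite('pics/end.png',np.hstack([im[:,80:480],cv2.resize(im2[120:330,190:390],(400,420))])[:,:,::-1])
s=telemetry.state(); print(s['time'],s['position'],s['grip_width'])
E
```

```text
[(0.78, [0.3573, 0.1474, 0.0005])] [(0.66, [0.4313, 0.3502, 0.0234])]
[(0.54, [0.4341, 0.3497, 0.0227])] [(0.67, [0.5001, 0.058, 0.1127])]
14.45 [0.43028037 0.35250457 0.37072449] 0.0641275149109603
```

View pics/end.png

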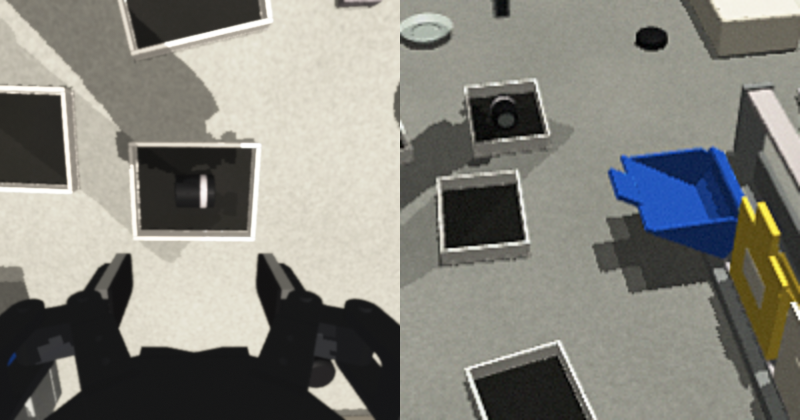

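The eyepiece rests mid-tray in the far tray, at (195,190) in the wrist view and (503,110) in the side view. The blue bin is still fully out and the robot is clear of everything.

```bash
python3 -c "
from plant import order; print(order.job_done())"
```

```text
the job is handed in; nothing more can be done
None
```

The job is handed in: the blue bin is swung fully forward to its stop, and the black eyepiece lies in the middle of the white tray farthest from the robot, with the arm clear (about 14.5 s of the 54 s used).

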